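Spin the spoked nut off the strap clamp

TASK

The glue on the timber block in the strap clamp has set: unscrew the four-spoked nut from the clamp's stud, turning it anticlockwise and letting it climb until the thread lets go. Then lift it off and stand it upright in the shallow wooden tray. Leave the two small ink pots where they are.

Things in the scene. Friction and masses are not known exactly. Their poses are not given: they have to be found in the camera images.
- nut_mid (a point): Middle of the nut, on its axis 25 mm above its underside; z up. A plain aluminium collar with a through bore, 40 mm outside diameter, 50 mm high, 0.11 to 0.22 kg. From 22 mm above its underside up it is plain and finely knurled all round and can be gripped across its 40 mm. At the start it is screwed down on the stud, underside on the strap; it stays where it is left.
- nut_spokes (a point): Point on the nut's axis at the height of its spokes, 17 mm above its underside; axes as the nut's. Four round dark steel spokes, 9 mm thick, stick out level along its +x, -x, +y and -y to 38 mm from its axis. They can be pushed round with open fingers stood between them, or the collar gripped and turned while it is let rise.
- stud_top (a point): Top end of the steel stud, on its axis, 42 mm above the strap. Its thread (27 mm across) is right-handed, anticlockwise from above is off, 18 mm rise a turn, about 0.7 mm play. It lets go after 0.45 to 0.6 turn (8 to 11 mm of rise); till then the nut cannot be lifted, then it rests loose on the last threads and lifts straight off. Turning on by up to a quarter turn does no harm.
- stud_seat (a point): Point on the stud's axis at the strap's top face, 55 mm above the bench, where the nut's underside rests at the start; axes as the clamp's. The clamp is fixed to the bench: plywood base 110 (x) x 200 (y) x 15 mm, plain steel strap 34 mm wide along y, a timber block under it. The stud stands 45 mm from the base's middle towards -y. Only stud and nut are higher than the strap.
- tray: Shallow open wooden tray, loose, 180 (its x) x 150 (its y) x 18 mm high, walls and floor 5 mm thick; origin at the centre of its underside, z up.
- ink_pot_1: Small ink pot with a red screw lid, 60 mm across, 58 mm high, a bystander; origin at the centre of its underside.
- ink_pot_3: Small ink pot with a yellow screw lid, 67 mm across, 58 mm high, a bystander; origin at the centre of its underside.
There are look-alikes about, which are no part of the job. Of the things that look like the part that bears nut_mid, the smaller one is meant.

How it is judged (in metres and radians):
On the way, in this order (a step that is already met when the one before it is completed fails the run):
1. the nut has climbed the thread by at least 6 mm, still on the stud (z of nut_mid in the frame of stud_seat between 0.031 and 0.05 m and horizontal distance between nut_mid and stud_seat below 0.005 m), for 0.1 s.
2. the nut has been lifted clear above the stud (z of nut_mid in the frame of stud_seat above 0.07 m).
At the end, for the whole second after the job is handed in: The nut stands upright (within 7 degrees) and at rest on the floor of the tray, its axis inside the walls by 15 mm or more, the tray flat on the bench (x of nut_mid in the frame of tray between -0.07 and 0.07 m and y of nut_mid in the frame of tray between -0.055 and 0.055 m and z of nut_mid in the frame of tray below 0.034 m and angle between nut_mid's own z axis and vertical below 0.12 rad and height (world z) of tray below 0.004 m and angle between tray's own z axis and vertical below 0.05 rad and linear speed of nut below 0.02 m/s); the robot touches nothing.
It fails at once if an ink pot is moved by more than 20 mm (distance of any of ink_pot_1, ink_pot_3 from where it was at the start of the episode above 0.02 m).
It also fails if it takes over 64 s, if anything falls off the work surface, if the arm or the gripper's body presses on something with over 40 N, if the wrist force passes 120 N, or if a joint passes its speed limit or range.

ROBOT

A 6-joint arm with a two-finger parallel gripper is mounted at the origin on the work surface; the furniture and walls round the work are solid. World frame = base frame: x ahead of the robot, y to its left, z up, the work surface at z = 0. Lengths are in mm, angles in rad, forces in N, time in s.
With the tool pointing down it reaches from about 275 to 750 mm from the base axis. Payload 10.2 kg.
Tool frame: the origin (TCP) lies at the very end of the fingers, on their centre line; the grasp point (between the pads) lies 19 mm behind it (ctrl.hold_point_z is the distance from the TCP to the grasp point, in mm); z points along the fingers, y is the direction in which the jaws open and shut (so a half turn about z gives the same grasp; the last joint's range is limited). The gripper opens to 85 mm and grips with 20 to 120 N. Pads are 22 mm wide; open, the fingers measure 114 mm over their backs; the gripper's body (76 mm by 85 mm) begins 54 mm behind the grasp point. The pads swing forward as they close: fully open they stand 13 mm farther back than shut.
Start: joints at [-1.523, 0.313, 1.498, -0, 1.331, -0.223], TCP at [140.425, -505.877, 231.294] pointing down, gripper open.
Joint ranges: [-2.94, 2.94], [-0.97, 2.17], [0.19, 2.56], [-1.23, 4.37], [0.02, 3.11], [-2.88, 2.88]. Speed limits (rad/s): [2.39, 2.39, 3.01, 3.14, 3.14, 3.14].

INTERFACE

Orientations are given as a unit quaternion [w, x, y, z].
In Python, from rig import readout, cams, workorder, spotter, ctrl gives the robot as it stands.
- The arm moves only by the tool step_arm, never from a script. Its argument "plan" is text: rows parted by semicolons, each of 5 numbers parted by spaces: the shift along the tool's x, y, z in cm, then the turn about the tool's z in degrees, then the opening in per cent of the stroke, from 0 (shut) to 100 (fully open). In form: x y z twist gripper; .... A call has 1 to 10 rows; each row is the pose to reach, as a shift and turn from the pose commanded when the call began, along the tool's axes at that moment; what a row does not reach only later rows make up. A row lasts 1/10 s, in which the tool goes at most 50 mm and 8.59 degrees, less where a joint would pass 70% of its speed; a pose out of reach is approached as far as the arm can. A call with a gripper value outside its range is refused whole. The fingers move at their own pace and stop on an object; "grip_force" is the grip in N (left out, the last holds). Time passes only in rows, so rows that repeat a pose let the fingers close. It gives the time, the measured TCP pose, the force and the opening at its end, in the units of the state.
- readout.sense(): the state, without advancing time (a new reading comes with each control period).
- cams.capture(name): name is "side" or "top" or "wrist"; returns (picture, depth): 384x512x3 uint8, red, green, blue; 384x512 float32, mm along the optical axis (not along the pixel's ray), 0 where there is no reading.
- cams.camera_info(name): a dict with "vfov" (degrees; the focal length in pixels is half the picture's height over the tangent of half this angle, whatever the lens; pixels are square), "cx", "cy" (the principal point, pixels), "rvec" (rotation vector, rad) and "tvec" (3), from world to camera coordinates, as OpenCV has them. Camera axes: x right, y down, z forward; pixel columns grow to the right and rows downward; lengths in mm; the calibration is good to about 2 mm. A picture is of the moment at which its call begins: read the wrist's pose just before it. camera_info takes no time and is no camera call; for the wrist camera it gives the pose at the moment of the call.
- workorder.finish_job(): hands the job in, once; it reports no verdict.
Trained networks look in the newest picture that a camera, given by its name, has taken for a name from the list of things; names that differ only in an ending like _2 or _b are one class to them, and where a whole thing is asked for, a point or a joint stands for the part that bears it (a point fixed in the world has none). Each returns a list of dicts, best first, with "conf" (0 to 1); they miss things now and then, are a little off and sometimes report something else, mostly with a low value. They report only what shows in the picture. A call takes as long as a camera call. They do not tell look-alikes from the thing itself.
- spotter.regions_of(camera, target): "pixels" (384x512 bool, what is visible of it) and "extent" ([centre column, centre row, width, height] in pixels, round what is visible of it).
The state is a dict: "time_s": time; "joints": joint angles; "dq": joint speeds; "tau": joint torques, N m; "eef_pos": TCP position; "ee_rot": TCP orientation; "force": force on the tool from outside, world axes, zero at the start; "wrist_torque": the same for the moment, N m; "grip_width": opening from 0.0 (shut) to 1.0 (fully open).
Only numpy, scipy, OpenCV 4.12 (cv2) and the standard library are available. Lean on these libraries where they do the work, as an engineer would, in place of code of your own. Each camera call takes 0.05 s, during which the arm holds its last target. There are 200 camera calls.

## Working session

There is one attempt and no reset: what is moved stays moved. The work goes in short steps, Python scripts to look and compute and a tool call to move; the robot and the scene stay as the last step left them, time stands still between calls to the robot, and variables do not carry over. Pictures are saved under pics/ and viewed, about 8 in all and at most 12, crops included, and the job is handed in when it is done.

Besides the shell and the picture viewer there is one more tool, called by a JSON object that holds its "name" and its "arguments". step_arm: Moves the arm, as the interface text tells. Its arguments: {"type":"object","properties":{"plan":{"type":"string"},"grip_force":{"type":"number"}},"required":["plan"]}

```bash
mkdir -p pics; cat > h.py <<'E'
import numpy as np,cv2
from rig import readout,cams,workorder,spotter,ctrl
def cap(n):
    i=cams.camera_info(n); p,d=cams.capture(n); return p,d,i
def world(d,i,mask=None):
    f=d.shape[0]/2/np.tan(np.radians(i['vfov'])/2)
    v,u=np.nonzero((d>0)&(mask if mask is not None else True)); z=d[v,u]
    c=np.stack([(u-i['cx'])/f*z,(v-i['cy'])/f*z,z],1)
    R=cv2.Rodrigues(np.array(i['rvec'],float))[0]
    return (c-np.array(i['tvec']).ravel())@R,u,v
def save(n,p): cv2.imwrite('pics/'+n,p[...,::-1])
E
python3 - <<'E'
from h import *
print(readout.sense(), ctrl.hold_point_z)
ps=[]
for n in['side','top']:
    p,d,i=cap(n);ps.append(p);print(n,i)
    for t in['nut_mid','stud_seat','tray','ink_pot_1','ink_pot_3']:
        for r in spotter.regions_of(n,t):
            P,u,v=world(d,i,r['pixels']); print(t,round(r['conf'],2),np.round(r['extent']),len(P), np.round(np.percentile(P,[2,50,98],axis=0)).tolist() if len(P) else '')
save('a.png',np.vstack(ps)[:, :]if 0 else cv2.resize(np.hstack(ps),(800,300)))
save('top.png',ps[1])
E
```

```text
{'time_s': 0.0, 'joints': array([-1.52343201e+00,  3.13465213e-01,  1.49843450e+00,  8.91160851e-06,
        1.33100102e+00, -2.23392663e-01]), 'dq': array([ 5.07451500e-05,  5.90920517e-05,  3.24172445e-04,  1.24201000e-03,
        2.66281041e-05, -2.85637321e-05]), 'tau': array([ 2.04844197e-03, -4.12269187e+01, -2.59737056e+01, -2.23324497e-05,
        4.23566074e-03,  1.48721261e-05]), 'eef_pos': array([ 140.39875497, -505.61365255,  230.7282643 ]), 'ee_rot': array([-6.51127890e-04,  9.90850251e-01,  1.34964266e-01,  6.18013553e-05]), 'force': array([-1.09824663, -0.21888929, -0.52550816]), 'wrist_torque': array([ 0.00571027, -0.06200761, -0.05018761]), 'grip_width': 1.0023873787184945} 18.700000000000003
side {'vfov': 53.62458673121026, 'cx': 252.90775270388121, 'cy': 198.06935136661883, 'rvec': array([ 2.03748937,  0.0174766 , -0.01723687]), 'tvec': array([-537.4745468 ,   33.85741016, 1099.45438385])}
nut_mid 0.81 [247. 193.  22.  25.] 336 [[501.0, -83.0, 59.0], [526.0, -62.0, 86.0], [551.0, -31.0, 105.0]]
nut_mid 0.71 [192. 190.  26.  30.] 614 [[320.0, 23.0, -0.0], [360.0, 38
[... 1014 characters left out ...]
93.0, -79.0, 53.0], [522.0, -49.0, 99.0], [555.0, -20.0, 108.0]]
stud_seat 0.95 [219. 195.  82.  48.] 3091 [[476.0, -100.0, 12.0], [521.0, 2.0, 17.0], [581.0, 91.0, 92.0]]
tray 0.89 [334. 194.  71.  76.] 4191 [[448.0, -370.0, 2.0], [535.0, -298.0, 6.0], [622.0, -222.0, 19.0]]
ink_pot_1 0.85 [194. 122.  26.  28.] 495 [[691.0, 34.0, 14.0], [713.0, 58.0, 55.0], [743.0, 84.0, 60.0]]
ink_pot_1 0.7 [147. 122.  31.  29.] 679 [[687.0, 154.0, 12.0], [713.0, 181.0, 55.0], [745.0, 214.0, 59.0]]
ink_pot_3 0.85 [194. 122.  26.  28.] 495 [[691.0, 34.0, 14.0], [713.0, 58.0, 55.0], [743.0, 84.0, 60.0]]
ink_pot_3 0.7 [147. 122.  31.  29.] 679 [[687.0, 154.0, 12.0], [713.0, 181.0, 55.0], [745.0, 214.0, 59.0]]
```

View pics/a.png

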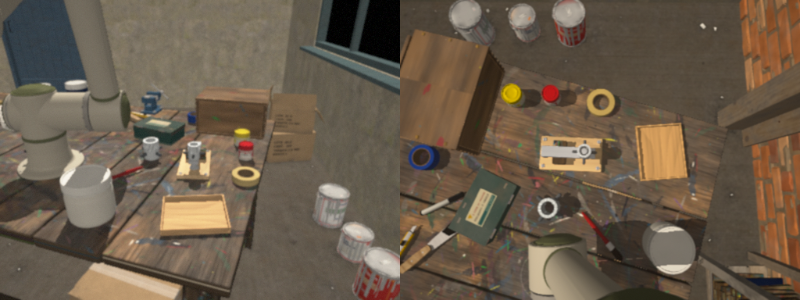

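```bash
python3 - <<'E'
from h import *
ps,ds,is_=cap('side'); pt,dt,it=cap('top')
for n,p,d,i,b in[('side',ps,ds,is_,(80,215,150,285)),('top',pt,dt,it,(315,345,285,345))]:
    m=np.zeros(d.shape,bool); m[b[2]:b[3],b[0]:b[1]]=1
    P,_,_=world(d,i,m); print('can?',n,np.round(np.percentile(P,[5,50,95],axis=0)).tolist())
for c,n in[((522,-50),'nut'),((360,60),'big')]:
    P,u,v=world(dt,it); s=(np.abs(P[:,:2]-c).max(1)<55)
    Q=P[s]
    print(n,'z hist',np.histogram(Q[:,2],bins=np.arange(-5,120,5)))
    zt=np.percentile(Q[:,2],99.5); T=Q[Q[:,2]>zt-6]
    (cx,cy),r=cv2.minEnclosingCircle(T[:,:2].astype(np.float32)); print('top',zt,len(T),cx,cy,r,T.mean(0))
    S=Q[(Q[:,2]>62)&(Q[:,2]<82)] if n=='nut' else Q[(Q[:,2]>10)&(Q[:,2]<40)]
    rel=S[:,:2]-[cx,cy]; rr=np.hypot(*rel.T); k=(rr>25)&(rr<42); print(np.histogram(np.degrees(np.arctan2(rel[k,1],rel[k,0])),bins=np.arange(-180,181,15))[0])
P,u,v=world(dt,it)
# tray rim & strap orientation
R=P[(P[:,2]>12)&(P[:,2]<24)&(np.abs(P[:,0]-535)<130)&(np.abs(P[:,1]+298)<120)]
print('tray',cv2.minAreaRect(R[:,:2].astype(np.float32)))
S=P[(P[:,2]>50)&(P[:,2]<60)&(np.abs(P[:,0]-522)<60)&(P[:,1]>-90)&(P[:,1]<110)]
print('strap',cv2.minAreaRect(S[:,:2].astype(np.float32)))
B=P[(P[:,2]>10)&(P[:,2]<20)&(np.abs(P[:,0]-522)<75)&(P[:,1]>-120)&(P[:,1]<120)]
print('base',cv2.minAreaRect(B[:,:2].astype(np.float32)))
save('b.png',np.hstack([cv2.resize(pt[160:300,160:290],None,fx=3,fy=3,interpolation=2),cv2.resize(ps[160:230,215:280],None,fx=6,fy=6,interpolation=2)]))
E
```

```text
can? side [[66.0, -350.0, -2.0], [279.0, -61.0, 2.0], [418.0, 272.0, 173.0]]
can? top [[181.0, -280.0, -0.0], [259.0, -255.0, 122.0], [309.0, -230.0, 125.0]]
nut z hist (array([ 41,  44,   5, 504, 662,   7,   0,   0,   0,   0,   2,  93, 132,
         2,   1,  42,  66,  15,  34,  32,  44,  58,  80,   0]), array([ -5,   0,   5,  10,  15,  20,  25,  30,  35,  40,  45,  50,  55,
        60,  65,  70,  75,  80,  85,  90,  95, 100, 105, 110, 115]))
top 107.43026473335092 135 526.1275024414062 -48.37990188598633 20.286317825317383 [525.89515549 -48.52945317 105.30887206]
[ 9  0  0  0  0 12  7  0  0  0  0 15  4  0  0  0  0 15  5  0  0  0  0 11]
big z hist (array([688, 676,  15,  10,   6,  21, 122,  76,  19,  18,  13,  10,  22,
        10,  80, 192,   1,   0,   0,   0,   0,   0,   0,   0]), array([ -5,   0,   5,  10,  15,  20,  25,  30,  35,  40,  45,  50,  55,
        60,  65,  70,  75,  80,  85,  90,  95, 100, 105, 110, 115]))
top 73.35321255400837 260 359.97247314453125 59.95694351196289 29.026809692382812 [359.59726872  60.06141662  70.95181912]
[ 0  0  4 23  8  5  6  5  8 24  4  2  0  0  4 16  0  0  0  0  2 10  1  0]
tray ((535.1087646484375, -296.9084777832031), (180.1116485595703, 151.02951049804688), 3.955219268798828)
strap ((528.1893920898438, 2.4371719360351562), (167.6857452392578, 35.82942581176758), 86.74791717529297)
base ((528.9161987304688, -3.6337432861328125), (199.87557983398438, 110.22320556640625), 87.0399169921875)
```

View pics/b.png

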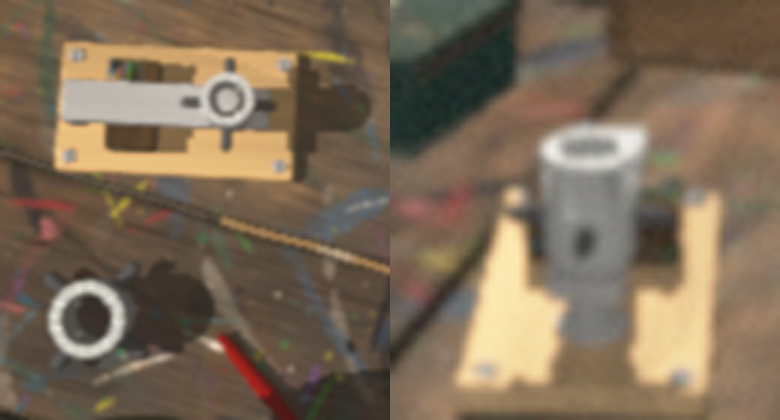

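{"name": "step_arm", "arguments": {"plan": "49.43 -33.75 0 63.5 100;49.43 -33.75 0 63.5 100;49.43 -33.75 0 63.5 100;49.43 -33.75 0 63.5 100;49.43 -33.75 0 63.5 100;49.43 -33.75 0 63.5 100;49.43 -33.75 0 63.5 100;49.43 -33.75 0 63.5 100;49.43 -33.75 0 63.5 100;49.43 -33.75 0 63.5 100"}}

```text
time_s: 1.7
eef_pos: [436.3, -156.3, 231.6]
ee_rot: [0.0, 0.913, -0.407, 0.0]
force: [0.4, -0.0, -0.7]
grip_width: 1.001
```

```bash
cat >> h.py <<'E'
from scipy.spatial.transform import Rotation as Ro
def tool():
    s=readout.sense(); w,x,y,z=s['ee_rot']; return s,Ro.from_quat([x,y,z,w]).as_matrix()
def go(t):
    s,R=tool(); yaw=np.degrees(np.arctan2(R[1,1],R[0,1]))
    print('t',round(s['time_s'],2),'pos',np.round(s['eef_pos'],1),'j',np.round(s['joints'],3),'yaw_y',round(yaw,2),'tilt',np.round(R[:2,2],4),'F',np.round(s['force'],1),'T',np.round(s['wrist_torque'],2),'grip',round(float(s['grip_width']),3))
    if t is not None: print('shift cm',np.round(R.T@(np.array(t)-s['eef_pos'])/10,2))
E
python3 -c "
from h import *
go([526.3,-48.5,231.3])"
```

```text
t 1.7 pos [ 436.3 -156.3  231.6] j [-0.598  0.176  1.673 -0.     1.292  1.812] yaw_y -138.09 tilt [ 0.0006 -0.0005] F [ 0.4 -0.  -0.7] T [ 0.01 -0.07  0.03] grip 1.001
shift cm [ -2.01 -13.9    0.03]
```

{"name": "step_arm", "arguments": {"plan": "-2.01 -13.9 2 0 100;-2.01 -13.9 2 0 100;-2.01 -13.9 2 0 100;-2.01 -13.9 2 0 100;-2.01 -13.9 2 0 100;-2.01 -13.9 2 0 100"}}

```text
time_s: 2.3
eef_pos: [524.7, -50.8, 211.5]
ee_rot: [0.0, 0.913, -0.407, 0.0]
force: [0.0, -0.1, 0.2]
grip_width: 0.998
```

```bash
python3 - <<'E'
from h import *
go([526.3,-48.5,150])
p,d,i=cap('wrist'); P,u,v=world(d,i)
s=np.hypot(P[:,0]-526,P[:,1]+48.5)<45
Q=P[s]; T=Q[(Q[:,2]>100)&(Q[:,2]<112)]
print(len(T),T.mean(0) if len(T) else '')
if len(T)>5: print(cv2.minEnclosingCircle(T[:,:2].astype(np.float32)), np.median(T[:,2]))
S=Q[(Q[:,2]>66)&(Q[:,2]<80)]; rel=S[:,:2]-[526.2,-48.5]; k=(np.hypot(*rel.T)>23)
a=np.degrees(np.arctan2(rel[k,1],rel[k,0])); print(k.sum(),np.degrees(np.angle(np.exp(1j*np.radians(4*a)).mean()))/4, cv2.minAreaRect(S[:,:2].astype(np.float32)))
for r in spotter.regions_of('wrist','nut_mid'): print(r['conf'],r['extent'])
save('c.png',p)
E
```

```text
t 2.3 pos [524.7 -50.8 211.5] j [-0.319  0.333  1.522 -0.     1.286  2.091] yaw_y -138.04 tilt [ 0.0001 -0.0003] F [ 0.  -0.1  0.2] T [-0.03  0.02 -0.03] grip 0.998
shift cm [-0.07 -0.27  6.15]
1150 [527.42456332 -47.84362117 105.0715971 ]
((526.943115234375, -47.14543151855469), 20.67925453186035) 105.3914088989195
506 -2.4155906647378 ((527.0379638671875, -47.576637268066406), (55.246826171875, 55.224124908447266), 42.22574234008789)
0.62 [250.6, 176.1, 65.5, 67.6]
0.58 [293.6, 320.6, 89.5, 83.2]
```

View pics/c.png

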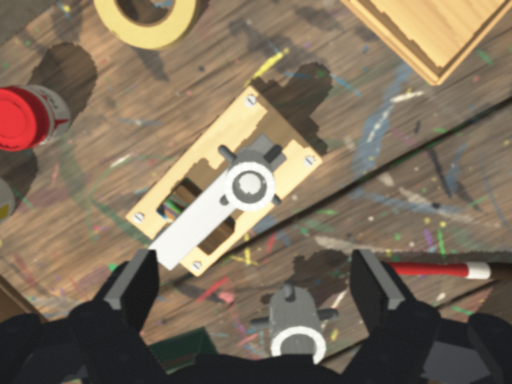

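```bash
python3 -c "
from h import *
go([526.6,-48.0,74])"
```

```text
t 2.4 pos [524.7 -51.  211.7] j [-0.319  0.333  1.522 -0.     1.286  2.091] yaw_y -138.08 tilt [ 0.0005 -0.0003] F [-0.2 -0.3 -0.4] T [-0.03 -0.02  0.06] grip 0.999
shift cm [-0.1  -0.34 13.77]
```

{"name": "step_arm", "arguments": {"plan": "-0.1 -0.34 3 0 70;-0.1 -0.34 6 -0.6 70;-0.1 -0.34 9 -0.6 70;-0.1 -0.34 9 -0.6 70"}}

```text
time_s: 2.8
eef_pos: [524.9, -47.2, 118.5]
ee_rot: [0.0, 0.915, -0.403, -0.003]
force: [0.1, 0.3, -0.3]
grip_width: 0.702
```

```bash
python3 -c "
from h import *
go([526.6,-48.0,74])"
```

```text
t 2.8 pos [524.9 -47.2 118.5] j [-0.312  0.437  1.635 -0.     1.076  2.087] yaw_y -137.47 tilt [-0.0061  0.0019] F [ 0.1  0.3 -0.3] T [-0.04  0.02  0.02] grip 0.702
shift cm [ 0.2  -0.09  4.45]
```

{"name": "step_arm", "arguments": {"plan": "0 0 0 0 70;0 0 0 0 70"}}

```text
time_s: 3.0
eef_pos: [527.7, -47.5, 123.2]
ee_rot: [-0.0, 0.916, -0.402, 0.002]
force: [0.2, -0.5, 0.2]
grip_width: 0.702
```

```bash
python3 - <<'E'
from h import *
go([526.6,-48.0,74])
p,d,i=cap('wrist'); P,u,v=world(d,i)
Q=P[np.hypot(P[:,0]-526,P[:,1]+48.5)<30]
T=Q[(Q[:,2]>102)&(Q[:,2]<110)]
print(len(T),T.mean(0)); print(cv2.minEnclosingCircle(T[:,:2].astype(np.float32)))
print(cv2.fitEllipse(cv2.convexHull(T[:,:2].astype(np.float32))))
E
```

```text
t 3.0 pos [527.7 -47.5 123.2] j [-0.311  0.432  1.629 -0.     1.078  2.087] yaw_y -137.42 tilt [ 0.0029 -0.0009] F [ 0.2 -0.5  0.2] T [ 0.05 -0.04  0.03] grip 0.702
shift cm [-0.06  0.12  4.92]
2379 [527.53285796 -48.15040771 105.23092365]
((527.0724487304688, -47.56147384643555), 20.821178436279297)
((527.0308837890625, -47.46274185180664), (40.78536605834961, 41.252708435058594), 33.6571044921875)
```

{"name": "step_arm", "arguments": {"plan": "0 0 2 0 70;0 0 4 0 70;0 0 4.8 0 70;0 0 4.8 0 70;0 0 4.8 0 70"}}

```text
time_s: 3.55
eef_pos: [527.6, -47.1, 74.4]
ee_rot: [-0.0, 0.916, -0.402, 0.001]
force: [0.4, 0.2, 1.5]
grip_width: 0.698
```

```bash
python3 -c "
from h import *
go([527,-47.5,74])"
```

```text
t 3.55 pos [527.6 -47.1  74.4] j [-0.31   0.5    1.671  0.     0.969  2.087] yaw_y -137.38 tilt [ 0.0016 -0.0005] F [0.4 0.2 1.5] T [ 0.02  0.06 -0.03] grip 0.698
shift cm [-0.01  0.07  0.04]
```

Close on the collar and feel the lateral force.

{"name": "step_arm", "arguments": {"plan": "0 0.05 0 0 20;0 0.05 0 0 20;0 0.05 0 0 20;0 0.05 0 0 20;0 0.05 0 0 20;0 0.05 0 0 20", "grip_force": 50}}

```text
time_s: 4.15
eef_pos: [527.1, -47.5, 74.5]
ee_rot: [-0.0, 0.916, -0.402, 0.001]
force: [-1.3, 0.1, 6.4]
grip_width: 0.457
```

```bash
python3 -c "
from h import *
go([527,-47.5,74])
p,d,i=cap('side'); save('d.png',cv2.resize(p[120:240,190:320],None,fx=4,fy=4,interpolation=2))"
```

```text
t 4.15 pos [527.1 -47.5  74.5] j [-0.311  0.499  1.673 -0.     0.968  2.087] yaw_y -137.38 tilt [ 0.0017 -0.0007] F [-1.3  0.1  6.4] T [0.   0.3  0.04] grip 0.457
shift cm [-0.01  0.01  0.05]
```

View pics/d.png

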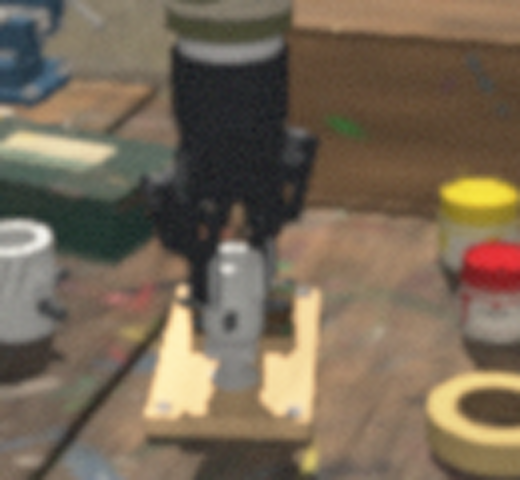

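{"name": "step_arm", "arguments": {"plan": "0 0 -0.025 -5 20;0 0 -0.05 -10 20;0 0 -0.075 -15 20;0 0 -0.1 -20 20;0 0 -0.125 -25 20;0 0 -0.15 -30 20;0 0 -0.175 -35 20;0 0 -0.2 -40 20;0 0 -0.2 -40 20"}}

```text
time_s: 5.1
eef_pos: [526.9, -47.3, 75.8]
ee_rot: [0.0, 0.998, -0.064, 0.0]
force: [-0.0, -0.8, 1.6]
grip_width: 0.459
```

```bash
cat > look.py <<'E'
from h import *
go(None)
for n in['top','side']:
    p,d,i=cap(n); P,u,v=world(d,i); s,R=tool(); c=s['eef_pos']
    Q=P[np.hypot(P[:,0]-c[0],P[:,1]-c[1])<42]; rel=Q[:,:2]-c[:2]; r=np.hypot(*rel.T)
    S=(r>26)&(r<39)&(np.abs(Q[:,2]-74)<14); a=np.degrees(np.arctan2(rel[S,1],rel[S,0]))
    print(n,S.sum(),'spoke ang mod 90',np.degrees(np.angle(np.exp(1j*np.radians(4*a)).mean()))/4,np.histogram(a,bins=np.arange(-180,181,15))[0],'z',np.round(np.percentile(Q[S,2],[10,50,90]),1) if S.sum() else '')
E
python3 look.py
```

```text
t 5.1 pos [526.9 -47.3  75.8] j [-0.311  0.497  1.672  0.     0.972  1.388] yaw_y -97.34 tilt [ 0.0009 -0.0003] F [-0.  -0.8  1.6] T [ 0.08 -0.06 -0.03] grip 0.459
top 5 spoke ang mod 90 35.42021523921143 [0 0 5 0 0 0 0 0 0 0 0 0 0 0 0 0 0 0 0 0 0 0 0 0] z [74.1 75.6 78.3]
side 65 spoke ang mod 90 38.35448299919789 [ 0  1 14  5  7  8  6  5  7  0  0  0  0  2  7  0  0  0  0  0  0  3  0  0] z [71.6 76.4 84.9]
```

{"name": "step_arm", "arguments": {"plan": "0 0 -0.04 -8 20;0 0 -0.08 -16 20;0 0 -0.12 -24 20;0 0 -0.16 -32 20;0 0 -0.2 -40 20;0 0 -0.24 -48 20;0 0 -0.28 -56 20;0 0 -0.32 -64 20;0 0 -0.36 -72 20;0 0 -0.36 -72 20"}}

```text
time_s: 6.2
eef_pos: [526.8, -47.3, 79.3]
ee_rot: [0.0, 0.845, 0.534, 0.0]
force: [-0.2, 0.8, 3.1]
grip_width: 0.457
```

```bash
python3 look.py
```

```text
t 6.2 pos [526.8 -47.3  79.3] j [-0.311  0.492  1.669 -0.     0.98   0.132] yaw_y -25.41 tilt [ 0.0008 -0.0003] F [-0.2  0.8  3.1] T [-0.    0.07 -0.01] grip 0.457
top 4 spoke ang mod 90 24.202010403483776 [0 4 0 0 0 0 0 0 0 0 0 0 0 0 0 0 0 0 0 0 0 0 0 0] z [80.2 81.3 81.8]
side 41 spoke ang mod 90 15.199615244647703 [ 4 14  1  0  0  0  9  4  0  0  0  0  5  2  0  0  0  0  0  0  0  0  0  2] z [73.6 78.3 83.4]
```

{"name": "step_arm", "arguments": {"plan": "0 0 -0.04 -8 20;0 0 -0.08 -16 20;0 0 -0.12 -24 20;0 0 -0.16 -32 20;0 0 -0.2 -40 20;0 0 -0.24 -48 20;0 0 -0.28 -56 20;0 0 -0.32 -64 20;0 0 -0.36 -72 20;0 0 -0.36 -72 20"}}

```text
time_s: 7.3
eef_pos: [526.8, -47.3, 82.8]
ee_rot: [0.0, 0.371, 0.929, -0.0]
force: [-0.7, 0.5, 5.3]
grip_width: 0.458
```

```bash
python3 look.py
```

```text
t 7.3 pos [526.8 -47.3  82.8] j [-0.311  0.487  1.666 -0.     0.988 -1.123] yaw_y 46.5 tilt [ 0.0006 -0.0003] F [-0.7  0.5  5.3] T [-0.04  0.1  -0.01] grip 0.458
top 0 spoke ang mod 90 nan [0 0 0 0 0 0 0 0 0 0 0 0 0 0 0 0 0 0 0 0 0 0 0 0] z 
side 44 spoke ang mod 90 -0.9092924176303454 [12  1  2  4  1  8  6  0  0  0  0 10  0  0  0  0  0  0  0  0  0  0  0  0] z [78.2 82.5 86.3]look.py:7: RuntimeWarning: Mean of empty slice.
  print(n,S.sum(),'spoke ang mod 90',np.degrees(np.angle(np.exp(1j*np.radians(4*a)).mean()))/4,np.histogram(a,bins=np.arange(-180,181,15))[0],'z',np.round(np.percentile(Q[S,2],[10,50,90]),1) if S.sum() else '')
  ret = ret.dtype.type(ret / rcount)
```

{"name": "step_arm", "arguments": {"plan": "0 0 -0.04 -8 20;0 0 -0.08 -16 20;0 0 -0.12 -24 20;0 0 -0.16 -32 20;0 0 -0.2 -40 20;0 0 -0.23 -46 20;0 0 -0.23 -46 20;0 0 -0.23 -46 20"}}

```text
time_s: 8.2
eef_pos: [526.8, -47.4, 85.0]
ee_rot: [0.0, -0.02, 1.0, -0.0]
force: [0.2, 0.4, 4.9]
grip_width: 0.458
```

{"name": "step_arm", "arguments": {"plan": "0 0 -0.1 0 20;0 0 -0.2 0 20;0 0 -0.3 0 20;0 0 -0.3 0 20"}}

```text
time_s: 8.6
eef_pos: [526.4, -47.2, 87.7]
ee_rot: [-0.0, -0.022, 1.0, 0.0]
force: [0.0, -0.0, -0.3]
grip_width: 0.458
```

{"name": "step_arm", "arguments": {"plan": "0 0 -1 0 20;0 0 -2.5 0 20;0 0 -4.5 0 20;0 0 -7 0 20;0 0 -9.5 0 20;0 0 -9.5 0 20;0 0 -9.5 0 20"}}

```text
time_s: 9.3
eef_pos: [526.5, -47.2, 182.9]
ee_rot: [0.0, -0.023, 1.0, -0.0]
force: [-0.4, 0.1, -1.8]
grip_width: 0.455
```

```bash
python3 - <<'E'
from h import *
go([535,-297,182])
p,d,i=cap('side'); save('e.png',cv2.resize(p[120:240,190:320],None,fx=4,fy=4,interpolation=2))
P,u,v=world(d,i); s,R=tool(); c=s['eef_pos']
Q=P[(np.hypot(P[:,0]-c[0],P[:,1]-c[1])<45)]; print(np.histogram(Q[:,2],bins=np.arange(50,250,5)))
E
```

```text
t 9.3 pos [526.5 -47.2 182.9] j [-0.311  0.363  1.559  0.     1.219 -1.927] yaw_y 92.6 tilt [ 0.0003 -0.    ] F [-0.4  0.1 -1.8] T [ 0.03 -0.03 -0.03] grip 0.455
shift cm [  0.28 -24.99   0.09]
(array([96, 34, 10, 13, 11, 17, 19, 15, 15, 16,  0,  0,  0,  0,  0,  0,  0,
        0,  0,  0,  0,  0, 13, 25, 26, 36, 54, 28, 32, 31, 32, 32, 49, 16,
       20,  1,  0,  0,  2]), array([ 50,  55,  60,  65,  70,  75,  80,  85,  90,  95, 100, 105, 110,
       115, 120, 125, 130, 135, 140, 145, 150, 155, 160, 165, 170, 175,
       180, 185, 190, 195, 200, 205, 210, 215, 220, 225, 230, 235, 240,
       245]))
```

View pics/e.png

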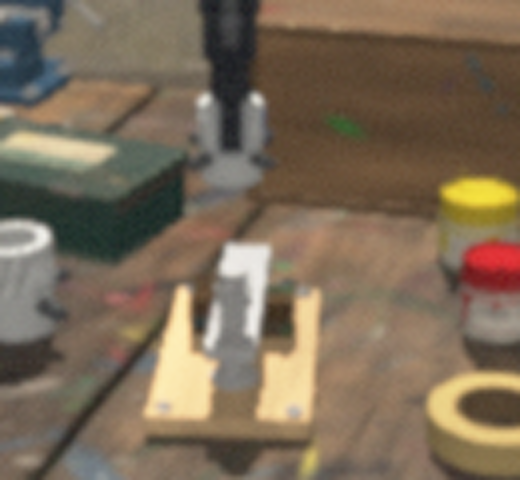

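{"name": "step_arm", "arguments": {"plan": "0.1 -3 0 0 20;0.1 -7 0 0 20;0.2 -11 0 0 20;0.2 -15 0 0 20;0.3 -19 0 0 20;0.3 -22 0 0 20;0.3 -24 0 0 20;0.3 -25 0 0 20;0.3 -25 0 0 20;0.3 -25 0 0 20"}}

```text
time_s: 10.35
eef_pos: [534.9, -296.2, 182.3]
ee_rot: [-0.0, -0.023, 1.0, 0.001]
force: [0.4, -0.0, -2.1]
grip_width: 0.458
```

{"name": "step_arm", "arguments": {"plan": "0 0 3 0 20;0 0 6 0 20;0 0 9 0 20;0 0 11 0 20;0 0 13 0 20;0 0 13.8 0 20;0 0 14.5 0 20;0 0 14.5 0 20;0 0 14.5 0 20;0 0 14.5 0 20"}}

```text
time_s: 11.35
eef_pos: [535.4, -297.4, 38.8]
ee_rot: [0.001, -0.023, 1.0, -0.001]
force: [-0.2, -0.4, -1.8]
grip_width: 0.46
```

```bash
python3 - <<'E'
from h import *
go([535,-297,25])
p,d,i=cap('side'); save('f.png',cv2.resize(p[190:330,180:320],None,fx=4,fy=4,interpolation=2))
E
```

```text
t 11.35 pos [ 535.4 -297.4   38.8] j [-0.698  0.702  1.423  0.     1.015 -2.315] yaw_y 92.62 tilt [ 0.0012 -0.001 ] F [-0.2 -0.4 -1.8] T [ 0.01  0.02 -0.01] grip 0.46
shift cm [0.04 0.04 1.38]
```

View pics/f.png

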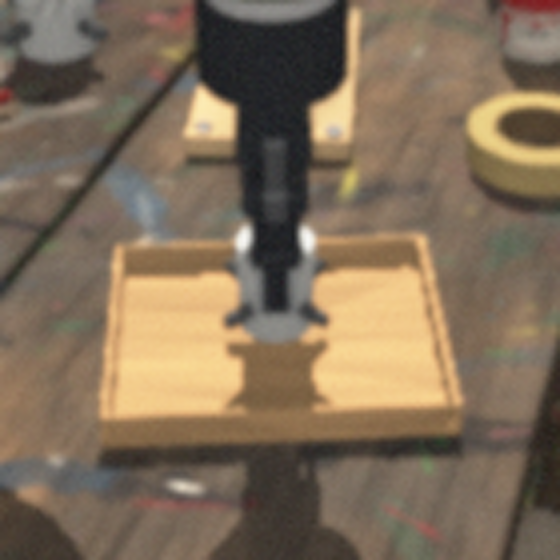

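Nut hangs upright over the tray's middle. Lower gently until contact shows.

{"name": "step_arm", "arguments": {"plan": "0 0 0.4 0 20;0 0 0.8 0 20;0 0 1.0 0 20;0 0 1.1 0 20;0 0 1.1 0 20;0 0 1.1 0 20"}}

```text
time_s: 12.0
eef_pos: [535.0, -297.2, 26.9]
ee_rot: [0.0, -0.023, 1.0, -0.0]
force: [0.1, 1.5, -1.8]
grip_width: 0.455
```

{"name": "step_arm", "arguments": {"plan": "0 0 0.1 0 20;0 0 0.2 0 20;0 0 0.2 0 20"}}

```text
time_s: 12.3
eef_pos: [534.9, -297.1, 24.7]
ee_rot: [-0.0, -0.023, 1.0, 0.0]
force: [0.6, -0.7, -1.4]
grip_width: 0.456
```

{"name": "step_arm", "arguments": {"plan": "0 0 0.05 0 20;0 0 0.1 0 20;0 0 0.1 0 20"}}

```text
time_s: 12.6
eef_pos: [535.1, -297.1, 24.5]
ee_rot: [0.0, -0.023, 1.0, -0.0]
force: [-2.4, 1.7, 5.3]
grip_width: 0.455
```

{"name": "step_arm", "arguments": {"plan": "0 0 0 0 50;0 0 0 0 55;0 0 0 0 70;0 0 0 0 80;0 0 0 0 80;0 0 -2 0 80;0 0 -5 0 80;0 0 -9 0 80;0 0 -13 0 80;0 0 -13 0 80"}}

```text
time_s: 13.6
eef_pos: [536.9, -298.6, 159.7]
ee_rot: [0.004, -0.023, 1.0, -0.003]
force: [0.3, -0.1, -0.2]
grip_width: 0.8
```

```bash
python3 - <<'E'
from h import *
go(None)
ims=[]
for n in['top','side']:
    p,d,i=cap(n); P,u,v=world(d,i)
    if n=='side': save('g.png',cv2.resize(p[190:330,180:320],None,fx=4,fy=4,interpolation=2))
    Q=P[(np.abs(P[:,0]-535)<110)&(np.abs(P[:,1]+297)<95)&(P[:,2]<75)]
    T=Q[Q[:,2]>48]; print(n,len(T),T.mean(0) if len(T) else '',np.percentile(T[:,2],[50,95]) if len(T) else '')
    R=Q[(Q[:,2]>12)&(Q[:,2]<22)]; print(cv2.minAreaRect(R[:,:2].astype(np.float32)))
    for r in spotter.regions_of(n,'ink_pot_1'):
        A,_,_=world(d,i,r['pixels']); print('pot',np.round(np.median(A,axis=0)))
E
```

```text
t 13.6 pos [ 536.9 -298.6  159.7] j [-0.698  0.561  1.318  0.     1.252 -2.315] yaw_y 92.62 tilt [ 0.0079 -0.0066] F [ 0.3 -0.1 -0.2] T [-0.04  0.02  0.02] grip 0.8
top 0  
((569.8870239257812, -239.3983154296875), (91.3254165649414, 189.87828063964844), 57.89426040649414)
pot [713.  59.  55.]
pot [713. 182.  55.]
side 167 [ 533.61656165 -300.33817564   52.96157739] [53.66252451 55.8142289 ]
((533.2734985351562, -297.0492858886719), (179.88636779785156, 153.76620483398438), 4.1871113777160645)
pot [710. 166.  47.]
pot [714.  42.  37.]
```

View pics/g.png

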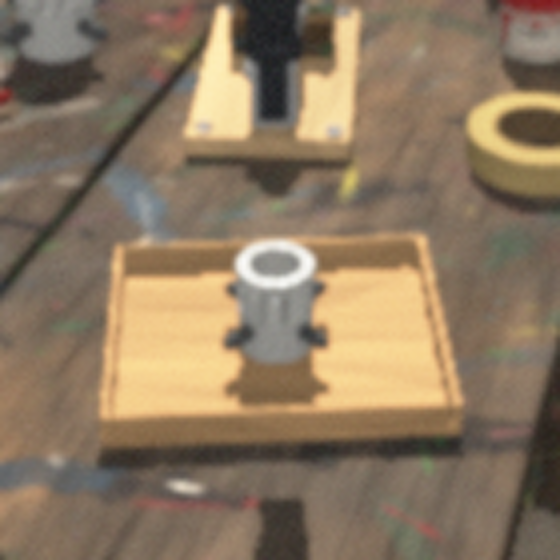

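The nut stands upright in the middle of the tray with its top at about 55 mm. The tray lies flat, the pots haven't moved and the gripper is clear.

```bash
python3 -c "
from h import *
print(workorder.finish_job())"
```

```text
the job is handed in; nothing more can be done
None
```

The nut is off the stud and standing upright in the middle of the tray, and I handed the job in at about 14 s of the 64 s allowed. The hand-in gave no verdict.

- **Unscrewing:** I gripped the collar of the smaller nut, the one on the stud, at 50 N. I turned it about 230° anticlockwise while rising 18 mm per turn. It then lifted off with no resistance. Forces read at the end of each move stayed below about 7 N.
- **Final checks:**
  - The side camera put the nut's axis at about (534, -300) mm and its top at about 55 mm, which fits a nut standing on the 5 mm tray floor.
  - The tray's pose was within about 2 mm of where it started.
  - Both ink pots measured within about 1 mm of their starting positions.
  - The gripper was open and about 100 mm above the nut, touching nothing.
- **Check that failed:** The last top-camera check of the nut and tray gave no usable reading, probably because the arm blocked the view. Those two results therefore rest on the side camera alone.

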